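# Make up a bowl kit and a spindle kit for the turning class

### The job

Make up the two woodturning kits, setting each thing flat on the floor of the bay that fits it, the same way up as it is now. In the two-bay tray go the round bowl blank and the faceplate; in the three-bay tray go the long square blank, the drive centre and the drill block, which you must first unhook from its board by raising it until the stud stands in the wide end of its keyhole and then drawing it straight off. The short square blank belongs to no kit: leave it where it lies.

Things in the scene. Friction and masses are not known exactly. Their poses are not given: they have to be found in the camera images.
- bowl_blank: Loose. Round bowl blank of pale wood: disc 90 mm across and 32 mm thick with a tenon 48 mm across and 26 mm high on top of its middle (58 mm in all), best gripped by the tenon. Origin at the centre of its underside, z up. About 0.18 kg. Goes in the big bay of the two-bay tray, tenon up.
- faceplate: Loose. Bare aluminium lathe faceplate: disc 80 mm across and 8 mm thick with a hub 36 mm across and 30 mm high on top (38 mm in all), gripped by the hub. Origin at the centre of its underside, z up. About 0.25 kg. Goes in the smaller bay of the two-bay tray, hub up.
- drive_centre: Loose. Steel drive centre standing on its head: round head 40 mm across and 14 mm high, above it a slim tapered shank, 20 mm across at the bottom and 16 mm at the top; 60 mm high in all. Origin at the centre of its underside, z up. About 0.2 kg. Goes in the smallest bay of the three-bay tray, standing with its shank up.
- long_blank: Loose. Square spindle blank of brown wood, 130 x 40 x 40 mm, lying down. Origin at its middle (20 mm above what it lies on), x along its length. About 0.15 kg. Goes in the long bay of the three-bay tray, lying along it, either way round.
- drill_block: Loose. Pale wooden block hung on the board, three dark drill bits standing up to 16 mm out of its top. Block 40 mm deep (x), 56 wide (y), 50 high. Origin at the centre of its underside, z up; its back (+x) is against the board. Hung, it can lean a few degrees. Grip it across its width. About 0.12 kg. Goes upright in the oblong bay of the three-bay tray, width along tray y, either way round.
- keyhole (a point): Centre of the keyhole's mouth in the drill block's back face: 20 x 20 mm, 18 mm above the block's underside; axes as the block's. From it a slot 9 mm wide runs up, its closed end 24 mm above this point; hollow 15 mm deep. Hung, the stud's axis is 21 mm above this point: raise the block 21 mm (18 to 24), then draw it 15 mm or more along its -x.
- board: Fixed. Upright plywood board 140 mm wide (its y), 125 high, 12 thick (its x), with a foot behind. Origin at the middle of the panel's thickness and width, on the table, z up; the block hangs on its front face, x = -6 mm. A steel stud sticks out there in the middle of the width, 100 mm above the table: shank 6 mm across, 5.5 mm long, then a head 13 mm across, 3 mm thick.
- short_blank: Loose. Short square blank of brown wood, 65 x 40 x 40 mm, lying in the stock; origin at its middle. To be left where it is.
- tray_bowl: Fixed. Two-bay plywood tray, 126 mm (its x) by 236 mm (its y); floor 6 mm thick; rims and strips 6 mm wide, tops 14 mm above the table, so bays are 8 mm deep. Origin on the table under its centre. Big bay 114 x 114 mm, centre at x = 0, y = -55 mm (bowl blank). Smaller bay 114 (x) by 104 mm (y), centre at x = 0, y = +60 mm (faceplate).
- tray_spindle: Fixed. Three-bay plywood tray, 148 mm (its x) by 166 mm (its y); floor, rims and strips as in the other tray. Origin on the table under its centre. Long bay 64 (x) by 154 mm (y), centre x = -36, y = 0 mm (long blank). Smallest bay 66 x 66 mm, centre x = +35, y = -44 mm (drive centre). Oblong bay 66 (x) by 82 mm (y), centre x = +35, y = +36 mm (drill block).
Not all that is in view belongs to the job. Leave any pink look-alike of the long_blank alone.

How it is judged:
By the outcome, as a careful person would: the job done as asked, in the order asked, and still so for the second after the job is handed in, with the robot touching nothing.
It also fails if it takes over 144 s, if anything falls off the work surface, if the arm or the gripper's body presses on something with over 40 N, if the wrist force passes 120 N, or if a joint passes its speed limit or range.

### The arm

A 6-joint arm with a two-finger parallel gripper is mounted at the origin on the work surface. World frame = base frame: x ahead of the robot, y to its left, z up, the work surface at z = 0. Lengths are in m, angles in rad, forces in N, time in s.
With the tool pointing down it reaches from about 0.3 to 0.875 m from the base axis. Payload 6.4 kg.
Tool frame: the origin (TCP) lies on the front face of the gripper's body, between the roots of the fingers; the fingertips stand 73 mm ahead of it and the grasp point (between the pads) lies ctrl.pinch_z ahead of it (ctrl.pinch_z is the distance from the TCP to the grasp point, in m); z points along the fingers, x is the direction in which the jaws open and shut, and the axes are right-handed (so a half turn about z gives the same grasp; the last joint's range is limited). The gripper opens to 85 mm and grips with 20 to 120 N. Pads are 22 mm wide; open, the fingers measure 114 mm over their backs; the gripper's body (76 mm by 85 mm) begins 54 mm behind the grasp point. The pads swing forward as they close: fully open they stand 13 mm farther back than shut.
Start: joints at [0.903, 0.181, 1.607, -0, 1.354, -0.206], TCP at [0.256, 0.515, 0.304] pointing down, gripper open.
Joint ranges: [-2.99, 2.99], [-0.89, 2.07], [0.3, 2.58], [-1.14, 4.28], [0, 2.63], [-3.12, 3.12]. Speed limits (rad/s): [2.57, 2.57, 3.01, 3.14, 3.14, 3.14].

### API

Orientations are given as a unit quaternion [w, x, y, z].
In Python, from bench import ctrl gives the robot as it stands.
- The arm moves only by the tool move_arm, never from a script. Its argument "rows" is text: rows parted by semicolons, each of 7 numbers parted by spaces: the shift along the tool's x, y, z in cm, then the turn, a rotation vector about the tool's x, y, z in degrees, then the opening, from 0 (shut) to 1 (fully open). In form: x y z rx ry rz grip; .... A call has 1 to 20 rows; each row shifts and turns the commanded pose from where the row before left it, along the tool's axes as they then stand; what a row does not reach is not made up. A row lasts 1/10 s, in which the tool goes at most 50 mm and 8.59 degrees, less where a joint would pass 70% of its speed; a pose out of reach is approached as far as the arm can. A call with a gripper value outside its range is refused whole. The fingers move at their own pace and stop on an object; the grip force is fixed at half the most. Time passes only in rows, so rows that do not move let the fingers close. It gives the time, the measured TCP pose, the force and the opening at its end, in the units of the state.
- ctrl.get_obs(): the state, without advancing time (a new reading comes with each control period).
- ctrl.camera(name): name is "side" or "top" or "wrist"; returns a dict with "color" (420x560x3 uint8, blue, green, red), "fx", "fy", "cx", "cy" (pixels), "rvec" (rotation vector, rad) and "tvec" (3), from world to camera coordinates, as OpenCV has them. Camera axes: x right, y down, z forward; pixel columns grow to the right and rows downward; lengths in m; the calibration is good to about 2 mm. A picture is of the moment at which its call begins. There is no depth.
- ctrl.hand_in(): hands the job in, once; it reports no verdict.
Trained networks look in the newest picture that a camera, given by its name, has taken for a name from the list of things; names that differ only in an ending like _2 or _b are one class to them, and where a whole thing is asked for, a point or a joint stands for the part that bears it (a point fixed in the world has none). Each returns a list of dicts, best first, with "confidence" (0 to 1); they miss things now and then, are a little off and sometimes report something else, mostly with a low value. They report only what shows in the picture. A call takes as long as a camera call. They do not tell look-alikes from the thing itself.
- ctrl.look_for(camera, query): "bbox" ([left, top, right, bottom] in pixels, round what is visible of it).
- ctrl.trace(camera, query): "region" (420x560 bool, what is visible of it) and "bbox" ([left, top, right, bottom] in pixels, round what is visible of it).
The state is a dict: "time_s": time; "q": joint angles; "dq": joint speeds; "joint_efforts": joint torques, N m; "eef_pos": TCP position; "eef_rot": TCP orientation; "wrist_force": force on the tool from outside, world axes, zero at the start; "torque": the same for the moment, N m; "opening": opening from 0.0 (shut) to 1.0 (fully open).
Only numpy, scipy, OpenCV 4.12 (cv2) and the standard library are available. Lean on these libraries where they do the work, as an engineer would, in place of code of your own. Each camera call takes 0.05 s, during which the arm holds its last target.

## Working session

There is one attempt and no reset: what is moved stays moved. The work goes in short steps, Python scripts to look and compute and a tool call to move; the robot and the scene stay as the last step left them, time stands still between calls to the robot, and variables do not carry over. Pictures are saved under pics/ and viewed, and the job is handed in when it is done.

Besides the shell and the picture viewer there is one more tool, called after "Request:" in YAML: its name, and indented under it one key for each argument. move_arm: Moves the arm, as the interface text tells. Its arguments: {"type":"object","properties":{"rows":{"type":"string"}},"required":["rows"]}

```bash
ls; mkdir -p pics
python3 - <<'E'
from bench import ctrl
import cv2
o=ctrl.get_obs(); print(o, ctrl.pinch_z)
for n in ("top","side","wrist"):
    c=ctrl.camera(n); cv2.imwrite(f"pics/{n}0.png",c["color"]); print(n,c["fx"],c["cx"],c["cy"],c["rvec"],c["tvec"])
E
```

```text
pics
{'time_s': 0.0, 'q': array([ 9.02690144e-01,  1.81552609e-01,  1.60798291e+00,  3.13945783e-06,
        1.35379464e+00, -2.06282145e-01]), 'dq': array([-1.85370672e-06,  4.64607889e-04,  1.33619246e-04, -4.68027905e-04,
        1.13154679e-03,  7.73931411e-04]), 'joint_efforts': array([ 8.76643007e-04, -4.44874442e+01, -3.51338768e+01, -2.32616339e-04,
        9.19796003e-03, -2.10509967e-06]), 'eef_pos': array([0.25592093, 0.5144431 , 0.30298966]), 'eef_rot': array([ 2.94986468e-04,  8.50170959e-01,  5.26506017e-01, -8.17138896e-04]), 'wrist_force': array([-0.14121843,  0.17186353,  1.61989571]), 'torque': array([-0.04195659, -0.00569701,  0.03444603]), 'opening': 0.9963115250353748} 0.0539
top 381.62924023447255 285.70924915546004 215.80635450626508 [ 2.13131102 -2.1210405   0.1346982 ] [0.08526805 0.66403055 1.00283818]
side 395.8437989905189 277.2511125235685 202.13725976350514 [ 2.20748153 -0.25858401  0.14992358] [-0.63011542  0.18545338  0.66242828]
wrist 376.15226476138275 278.6066182199495 206.51726293851831 [-2.42824941 -1.50333163 -0.24360467] [-0.57400345 -0.04145143  0.37964768]
```

View pics/top0.png

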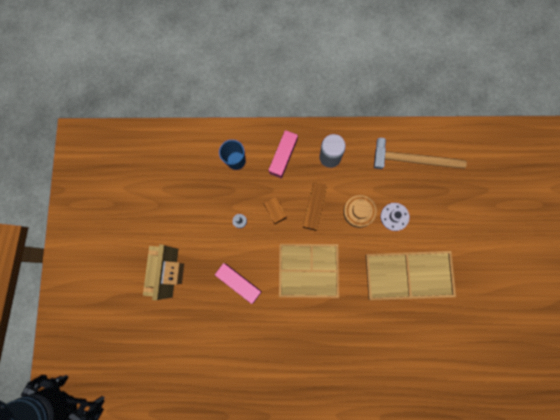

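View pics/side0.png

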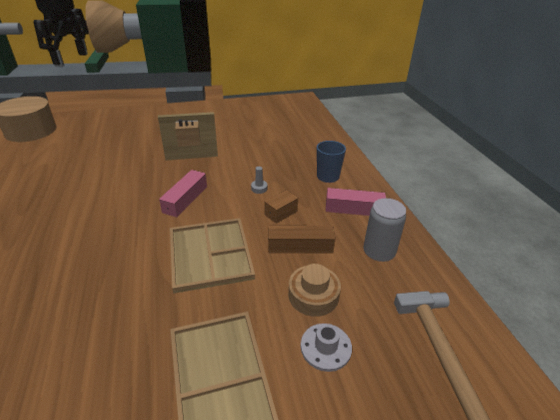

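View pics/wrist0.png

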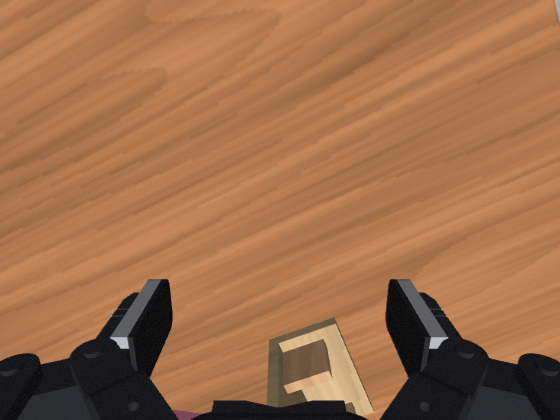

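```bash
cat > h.py <<'E'
from bench import ctrl
import cv2, numpy as np
from scipy.spatial.transform import Rotation as R
class Cam:
    def __init__(s,n):
        c=ctrl.camera(n); s.img=c["color"]; s.n=n
        s.K=np.array([[c["fx"],0,c["cx"]],[0,c["fy"],c["cy"]],[0,0,1.]])
        s.rv=np.array(c["rvec"],float).ravel(); s.t=np.array(c["tvec"],float).ravel(); s.R=cv2.Rodrigues(s.rv)[0]
    def proj(s,P): return cv2.projectPoints(np.atleast_2d(np.asarray(P,float)),s.rv,s.t,s.K,None)[0][:,0]
    def back(s,uv,z):
        uv=np.atleast_2d(np.asarray(uv,float)); C=-s.R.T@s.t
        d=np.c_[uv,np.ones(len(uv))]@np.linalg.inv(s.K).T@s.R
        return C+d*((z-C[2])/d[:,2])[:,None]
def tcp():
    o=ctrl.get_obs(); w,x,y,z=o["eef_rot"]; return o["eef_pos"],R.from_quat([x,y,z,w]).as_matrix(),o
def circ(r,z,n=40):
    a=np.linspace(0,2*np.pi,n,endpoint=False); return np.c_[r*np.cos(a),r*np.sin(a),0*a+z]
def box(lx,ly,z0,z1): return np.array([[sx*lx/2,sy*ly/2,z] for sx in(-1,1) for sy in(-1,1) for z in(z0,z1)])
def rect(x0,x1,y0,y1,z0,z1): return np.array([[x,y,z] for x in(x0,x1) for y in(y0,y1) for z in(z0,z1)])
# object = list of convex parts
M={"bowl_blank":[np.r_[circ(.045,0),circ(.045,.032)],np.r_[circ(.024,.032),circ(.024,.058)]],
"faceplate":[np.r_[circ(.04,0),circ(.04,.008)],np.r_[circ(.018,.008),circ(.018,.038)]],
"drive_centre":[np.r_[circ(.02,0),circ(.02,.014)],np.r_[circ(.010,.014),circ(.008,.06)]],
"long_blank":[box(.13,.04,-.02,.02)],"short_blank":[box(.065,.04,-.02,.02)],
"tray_bowl":[box(.126,.236,0,.014)],"tray_spindle":[box(.148,.166,0,.014)],
"board":[rect(-.006,.006,-.07,.07,0,.125)],"drill_block":[box(.04,.056,0,.05)]}
def sil(cam,parts,x,y,z,yaw):
    m=np.zeros((420*4,560*4),np.uint8); Rz=R.from_euler('z',yaw).as_matrix()
    for p in parts:
        uv=cam.proj(p@Rz.T+[x,y,z]); h=cv2.convexHull(((uv+.5)*4).astype(np.float32)).astype(np.int32)
        cv2.fillPoly(m,[h],255)
    return cv2.resize(m,(560,420),interpolation=cv2.INTER_AREA)/255.
E
python3 - <<'E'
from h import *
cams={n:Cam(n) for n in("top","side")}
C={n:c for n,c in cams.items()}
for n,c in cams.items(): print(n,"cam pos",-c.R.T@c.t)
for k in M:
    for n in cams:
        r=ctrl.trace(n,k)
        s=[]
        for d in r[:4]:
            m=d["region"].astype(bool); ys,xs=np.nonzero(m); 
            p=cams[n].back([xs.mean(),ys.mean()],.02)[0]
            s.append((round(d["confidence"],2),[int(v) for v in d["bbox"]],int(m.sum()),p[:2].round(3).tolist()))
        print(k,n,s)
E
```

```text
top cam pos [0.49922656 0.05658965 1.09611226]
side cam pos [ 0.50426631 -0.55262983  0.55728393]
bowl_blank top [(0.57, [342, 195, 375, 222], 801, [0.684, -0.12])]
bowl_blank side [(0.73, [289, 265, 343, 316], 2175, [0.684, -0.126])]
faceplate top [(0.74, [379, 204, 409, 229], 588, [0.668, -0.217])]
faceplate side [(0.63, [298, 323, 351, 368], 1892, [0.667, -0.236])]
drive_centre top [(0.61, [233, 214, 247, 229], 156, [0.655, 0.222])]
drive_centre side [(0.54, [251, 165, 269, 195], 284, [0.658, 0.22])]
long_blank top [(0.76, [270, 133, 302, 175], 713, [0.854, 0.099]), (0.73, [216, 264, 261, 304], 714, [0.479, 0.221]), (0.69, [302, 179, 326, 227], 676, [0.698, 0.008])]
long_blank side [(0.83, [161, 172, 208, 218], 1214, [0.478, 0.214]), (0.71, [267, 224, 332, 250], 1835, [0.698, 0.004]), (0.71, [326, 187, 384, 216], 1215, [0.847, 0.102])]
short_blank top [(0.79, [265, 197, 288, 224], 363, [0.684, 0.121])]
short_blank side [(0.75, [262, 187, 296, 223], 813, [0.685, 0.118])]
tray_bowl top [(0.62, [366, 252, 456, 300], 3821, [0.504, -0.256])]
tray_bowl side [(0.69, [169, 314, 276, 418], 9010, [0.506, -0.238])]
tray_spindle top [(0.96, [278, 247, 340, 300], 3094, [0.517, 0.024])]
tray_spindle side [(0.71, [171, 220, 254, 292], 4937, [0.516, -0.001])]
board top [(0.67, [145, 242, 181, 298], 1285, [0.509, 0.447]), (0.26, [380, 204, 408, 229], 571, [0.668, -0.219])]
board side [(0.59, [158, 112, 218, 158], 1831, [0.509, 0.494])]
drill_block top [(0.6, [159, 264, 184, 284], 439, [0.506, 0.408])]
drill_block side [(0.81, [175, 120, 197, 148], 603, [0.507, 0.512])]
```

```bash
cat > fit.py <<'E'
from h import *
from scipy.optimize import minimize
def fit(cams,k,x0,z,yawfree=True,zs=None,idx=None):
    ms=[]
    for c in cams:
        r=ctrl.trace(c.n,k)
        best=None
        for d in r:
            m=d["region"]; ys,xs=np.nonzero(m); p=c.back([xs.mean(),ys.mean()],z+.02)[0]
            e=np.linalg.norm(p[:2]-x0[:2])
            if best is None or e<best[0]: best=(e,m.astype(float))
        ms.append(best[1])
    def cost(p):
        yaw=p[2]/10 if yawfree else 0
        return sum(1-np.minimum(s,m).sum()/np.maximum(s,m).sum() for c,m in zip(cams,ms) for s in[sil(c,M[k],p[0]/100,p[1]/100,z,yaw)])
    best=None
    for y in (x0[2:] if yawfree else [0]):
        p0=np.array([x0[0]*100,x0[1]*100]+([y*10] if yawfree else []))
        S=np.vstack([p0]+[p0+np.eye(len(p0))[i]*1.0 for i in range(len(p0))])
        r=minimize(cost,p0,method="Nelder-Mead",options=dict(initial_simplex=S,xatol=.01,fatol=1e-4))
        if best is None or r.fun<best.fun: best=r
    p=best.x; return p[0]/100,p[1]/100,(np.degrees(p[2]/10) if yawfree else 0),best.fun
E
python3 - <<'E'
from fit import *
T=Cam("top");S=Cam("side")
for k,x0,z,yf in [("bowl_blank",(.684,-.12),0,0),("faceplate",(.668,-.22),0,0),("drive_centre",(.655,.22),0,0),
 ("long_blank",(.698,.005,1.2,1.8,-.3,.3),.02,1),("short_blank",(.684,.12,0,.5,1,1.5),.02,1),("tray_bowl",(.504,-.25,0,.1),0,1),("tray_spindle",(.516,.01,0,.1,-.1),0,1),("board",(.509,.47,1.57,1.4,1.8),0,1)]:
    out=[]
    for cs in([T],[S],[T,S]):
        if k=="tray_bowl" and cs!=[T]: continue
        r=fit(cs,k,x0,z,yf); out.append(tuple(np.round(r,4)))
    print(k,*[tuple(map(float,o)) for o in out])
cv2.imwrite("pics/crop1.png",cv2.resize(T.img[180:310,130:470],None,fx=2.3,fy=2.3,interpolation=cv2.INTER_CUBIC))
cv2.imwrite("pics/crop2.png",cv2.resize(S.img[90:300,140:400],None,fx=2.8,fy=2.8,interpolation=cv2.INTER_CUBIC))
E
```

```text
bowl_blank (0.6835, -0.1196, 0.0, 0.0335) (0.685, -0.1217, 0.0, 0.0265) (0.6844, -0.121, 0.0, 0.0842)
faceplate (0.6714, -0.2229, 0.0, 0.0986) (0.6715, -0.2246, 0.0, 0.0268) (0.6714, -0.2243, 0.0, 0.1276)
drive_centre (0.6569, 0.2239, 0.0, 0.1758) (0.6572, 0.2209, 0.0, 0.2039) (0.6568, 0.2232, 0.0, 0.3836)
long_blank (0.6965, 0.0086, -12.4424, 0.0676) (0.697, 0.005, -13.2848, 0.0465) (0.6974, 0.0069, -13.2198, 0.1628)
short_blank (0.6842, 0.1212, 29.5708, 0.077) (0.6858, 0.1185, 27.2349, 0.0568) (0.6848, 0.1206, 27.3897, 0.1716)
tray_bowl (0.5051, -0.2573, 2.6113, 0.0251)
tray_spindle (0.5171, 0.0256, 0.6997, 0.0182) (0.5173, 0.0232, 0.1829, 0.0202) (0.5174, 0.025, 0.474, 0.0542)
board (0.5085, 0.4368, 85.012, 0.3133) (0.5087, 0.4093, 86.6717, 0.2587) (0.5078, 0.4349, 87.1306, 0.7357)
```

View pics/crop1.png

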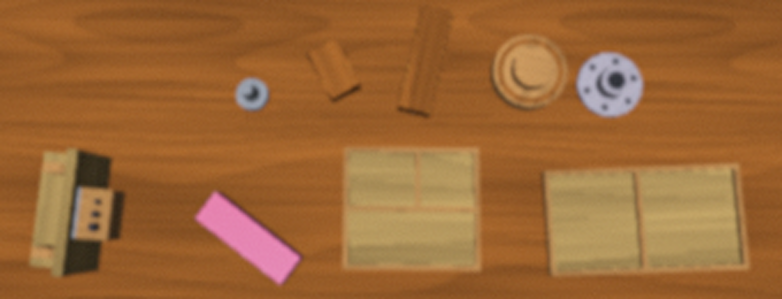

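View pics/crop2.png

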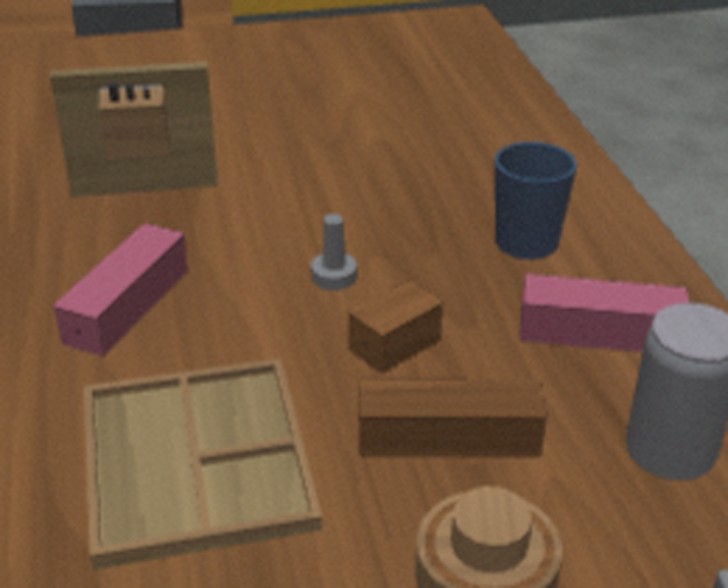

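Candidates for the long blank: brown bar at top (315,206), pink bars at (285,153) and (238,283). The brown one fits; the pinks are the look-alikes to leave. The trays' strips show both yaws are near 0, with the oblong bay and the smaller bay on the +y (left) side. I'll turn the tool to yaw 0 first.

Request:
move_arm:
  rows: "0 0 0 0 0 8 1;0 0 0 0 0 8 1;0 0 0 0 0 8 1;0 0 0 0 0 8 1;0 0 0 0 0 8 1;0 0 0 0 0 8 1;0 0 0 0 0 8 1;0 0 0 0 0 7.5 1;0 0 0 0 0 0 1"

```text
time_s: 3.6
eef_pos: [0.2562, 0.5148, 0.3039]
eef_rot: [-0.0, 1.0, -0.0, 0.0]
wrist_force: [0.2, -0.6, -0.3]
opening: 1.002
```

```bash
cat >> h.py <<'E'
def go(x,y,z,yaw):
    "remaining shift in tool axes as they stand (cm) and z turn (deg)"
    p,Rt,o=tcp(); d=Rt.T@(np.array([x,y,z])-p)*100
    Rg=np.array([[np.cos(yaw),np.sin(yaw),0],[np.sin(yaw),-np.cos(yaw),0],[0,0,-1]]).T
    Rg=np.c_[[np.cos(yaw),np.sin(yaw),0],[np.sin(yaw),-np.cos(yaw),0],[0,0,-1]]
    rv=np.degrees(R.from_matrix(Rt.T@Rg).as_rotvec())
    print("shift cm",d.round(2),"rot deg",rv.round(2),"pos",p.round(4),"F",o["wrist_force"].round(1),"open",round(o["opening"],3),"t",round(o["time_s"],2))
E
python3 - <<'E'
from h import *
W=Cam("wrist"); p,Rt,o=tcp(); C=-W.R.T@W.t
print("cam in tool",Rt.T@(C-p)); print("cam axes in tool",(Rt.T@W.R.T).round(3)); print(o["q"].round(3))
go(.684,-.121,.30,0)
E
```

```text
cam in tool [ 0.00119814 -0.08135622 -0.06930788]
cam axes in tool [[ 1.    -0.004 -0.002]
 [ 0.004  0.948  0.318]
 [ 0.001 -0.318  0.948]]
[0.903 0.181 1.607 0.    1.354 0.899]
shift cm [42.56 63.73  0.39] rot deg [-0.   0.   0.2] pos [0.2562 0.5148 0.3039] F [-0.   0.5 -0.9] open 1.001 t 3.65
```

Request:
move_arm:
  rows: "2.5 3.75 0 0 0 0 1;2.5 3.75 0 0 0 0 1;2.5 3.75 0 0 0 0 1;2.5 3.75 0 0 0 0 1;2.5 3.75 0 0 0 0 1;2.5 3.75 0 0 0 0 1;2.5 3.75 0 0 0 0 1;2.5 3.75 0 0 0 0 1;2.5 3.75 0 0 0 0 1;2.5 3.75 0 0 0 0 1;2.5 3.75 0 0 0 0 1;2.5 3.75 0 0 0 0 1;2.5 3.75 0 0 0 0 1;2.5 3.75 0 0 0 0 1;2.5 3.75 0 0 0 0 1;2.5 3.75 0 0 0 0 1;2.5 3.75 0 0 0 0 1;0 0 1 0 0 0 1;0 0 1 0 0 0 1;0 0 0 0 0 0 1"

```text
time_s: 5.65
eef_pos: [0.6803, -0.1212, 0.2811]
eef_rot: [-0.001, 1.0, 0.001, -0.002]
wrist_force: [-0.2, 0.4, -0.7]
opening: 1.004
```

Run:
```python
from fit import *
W=Cam("wrist"); cv2.imwrite("pics/w1.png",W.img)
print("bowl",fit([W],"bowl_blank",(.684,-.121),0,0)); print("face",fit([W],"faceplate",(.671,-.224),0,0))
go(.684,-.121,.30,0)
```

```text
bowl (np.float64(0.6845644828546793), np.float64(-0.12105174612626433), 0, np.float64(0.018131663471192105))
face (np.float64(0.6721144480668008), np.float64(-0.22325035540945823), 0, np.float64(0.029545742991311408))
shift cm [ 0.26 -0.   -1.57] rot deg [-0.01 -0.01  0.17] pos [ 0.6814 -0.1211  0.2843] F [ 0.4 -0.2 -0.2] open 0.999 t 5.8
```

View pics/w1.png

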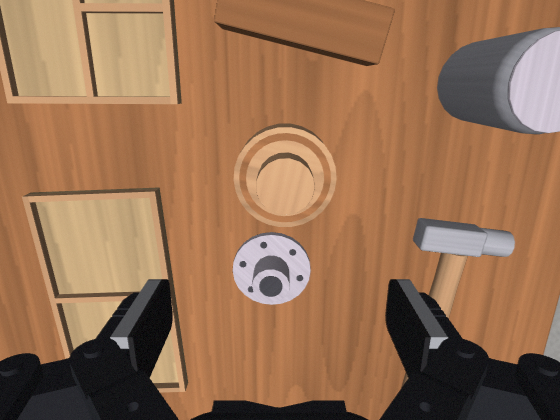

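Run:
```python
from h import *
W=Cam("wrist"); p,Rt,o=tcp()
for u in [(168,281),(146,281),(390,281),(412,281)]:
    # ray in tool frame
    d=Rt.T@(W.R.T@np.linalg.inv(W.K)@[u[0],u[1],1]); C=Rt.T@(-W.R.T@W.t-p)
    for X in (.0425,.057): 
        t=((np.sign(u[0]-280)*X)-C[0])/d[0]; print(u,X,(C+d*t).round(4))
go(.6845,-.121,.112,0)
```

```text
(168, 281) 0.0425 [-0.0425 -0.0076  0.0605]
(168, 281) 0.057 [-0.057   0.0173  0.1039]
(146, 281) 0.0425 [-0.0425 -0.0198  0.0391]
(146, 281) 0.057 [-0.057   0.0009  0.0753]
(390, 281) 0.0425 [ 0.0425 -0.0098  0.0567]
(390, 281) 0.057 [0.057  0.0151 0.1002]
(412, 281) 0.0425 [ 0.0425 -0.0217  0.0359]
(412, 281) 0.057 [ 0.057  -0.0009  0.0722]
shift cm [ 0.28 -0.02 17.27] rot deg [ 0.01 -0.05  0.15] pos [ 0.6816 -0.1212  0.2847] F [-0.5 -0.7  0.4] open 0.999 t 5.85
```

Request:
move_arm:
  rows: "0.28 0 3.5 0 0 0 1;0 0 3.5 0 0 0 1;0 0 3.5 0 0 0 1;0 0 3.5 0 0 0 1;0 0 2 0 0 0 1;0 0 1.2 0 0 0 1;0 0 0.6 0 0 0 1;0 0 0 0 0 0 1;0 0 0 0 0 0 0;0 0 0 0 0 0 0;0 0 0 0 0 0 0;0 0 0 0 0 0 0;0 0 0 0 0 0 0;0 0 0 0 0 0 0;0 0 0 0 0 0 0;0 0 0 0 0 0 0"

```text
time_s: 7.45
eef_pos: [0.6855, -0.1228, 0.1078]
eef_rot: [0.001, 1.0, 0.0, 0.001]
wrist_force: [-0.2, -0.4, 7.1]
opening: 0.539
```

Run:
```python
from h import *
W=Cam("wrist"); cv2.imwrite("pics/w2.png",W.img); go(.6845,-.121,.106,0)
```

```text
shift cm [-0.1  -0.18  0.18] rot deg [ 0.06 -0.16  0.04] pos [ 0.6855 -0.1228  0.1078] F [-0.7 -0.   6.3] open 0.543 t 7.5
```

View pics/w2.png

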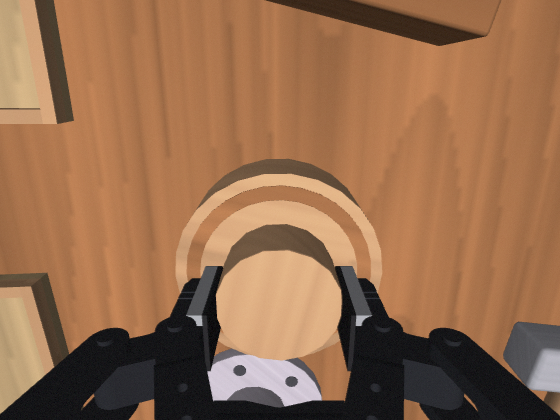

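Request:
move_arm:
  rows: "0 0 -1 0 0 0 0;0 0 -3 0 0 0 0;0 0 -4 0 0 0 0;-2.5 2.7 0 0 0 0 0;-2.5 2.7 0 0 0 0 0;-2.5 2.7 0 0 0 0 0;-2.5 2.7 0 0 0 0 0;-2.5 2.7 0 0 0 0 0;-2.5 2.7 0 0 0 0 0;-2.8 2.7 0 0 0 0 0;0 0 0 0 0 0 0;0 0 0 0 0 0 0"

```text
time_s: 8.7
eef_pos: [0.506, -0.3121, 0.1862]
eef_rot: [-0.0, 1.0, -0.001, 0.0]
wrist_force: [0.0, 1.1, -1.4]
opening: 0.542
```

Run:
```python
from h import *
W=Cam("wrist"); cv2.imwrite("pics/w3.png",W.img);S=Cam("side"); go(.5076,-.312,.1138,0)
# tray overlay
Rz=R.from_euler('z',2.6,degrees=True).as_matrix()
def ov(c,img):
  for x0,x1,y0,y1 in[(-.063,.063,-.118,.118),(-.057,.057,-.112,.002),(-.057,.057,.008,.112)]:
    P=np.array([[x0,y0,.014],[x1,y0,.014],[x1,y1,.014],[x0,y1,.014]])@Rz.T+[.5051,-.2573,0]
    cv2.polylines(img,[c.proj(P).round().astype(np.int32)],True,(0,0,255),1)
i=W.img.copy(); ov(W,i); j=S.img.copy(); ov(S,j)
cv2.imwrite("pics/w3o.png",cv2.resize(np.hstack([i,j]),(800,300)))
```

```text
shift cm [0.06 0.1  7.23] rot deg [-0.02 -0.01  0.06] pos [ 0.507  -0.311   0.1861] F [-0.3  0.8 -2. ] open 0.543 t 8.8
```

View pics/w3o.png

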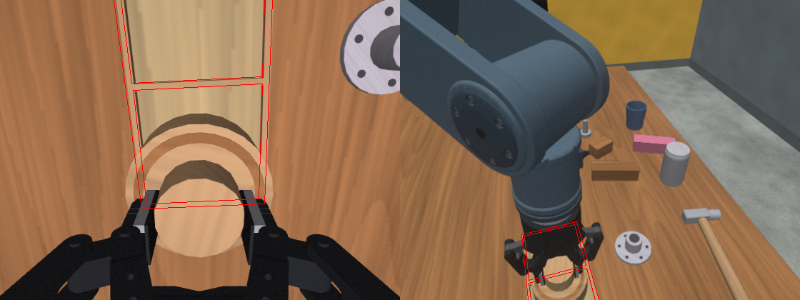

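Request:
move_arm:
  rows: "0 0 2 0 0 0 0;0 0 2 0 0 0 0;0 0 1.5 0 0 0 0;0 0 0.8 0 0 0 0;0 0 0.5 0 0 0 0;0 0 0.2 0 0 0 0;0 0 0 0 0 0 0;0 0 0 0 0 0 0"

```text
time_s: 9.6
eef_pos: [0.507, -0.3119, 0.1166]
eef_rot: [0.0, 1.0, 0.0, 0.0]
wrist_force: [-0.2, 0.3, -1.9]
opening: 0.543
```

Run:
```python
from h import *
go(.5076,-.312,.1138,0)
```

```text
shift cm [0.06 0.01 0.28] rot deg [ 0.05 -0.05  0.04] pos [ 0.507  -0.3119  0.1166] F [-0.2  0.3 -1.9] open 0.543 t 9.6
```

Request:
move_arm:
  rows: "0 0 0.15 0 0 0 0;0 0 0.1 0 0 0 0;0 0 0 0 0 0 0;0 0 0 0 0 0 0.8;0 0 0 0 0 0 0.8;0 0 0 0 0 0 0.8;0 0 0 0 0 0 0.8;0 0 -2 0 0 0 0.8;0 0 -3 0 0 0 0.9;0 0 -4 0 0 0 0.9;0 0 -4 0 0 0 0.9;3.3 -1.8 0 0 0 0 0.9;3.3 -1.8 0 0 0 0 0.9;3.3 -1.8 0 0 0 0 0.9;3.3 -1.8 0 0 0 0 0.9;3.3 -1.7 0 0 0 0 0.9;0 0 0 0 0 0 0.9"

```text
time_s: 11.3
eef_pos: [0.6745, -0.2194, 0.2429]
eef_rot: [-0.0, 1.0, 0.002, 0.001]
wrist_force: [0.1, -0.5, 1.1]
opening: 0.899
```

Run:
```python
from fit import *
W=Cam("wrist"); S=Cam("side");T=Cam("top"); cv2.imwrite("pics/w4.png",np.hstack([cv2.resize(W.img,(400,300)),cv2.resize(S.img,(400,300))])) 
print("face",fit([W],"faceplate",(.671,-.224),0,0),fit([T],"bowl_blank",(.5076,-.312),.006,0),fit([S],"bowl_blank",(.5076,-.312),.006,0))
go(.672,-.2233,.09,0)
```

```text
Traceback (most recent call last):
  File "fit.py", line 12, in fit
    ms.append(best[1])
              ~~~~^^^
TypeError: 'NoneType' object is not subscriptable
```

View pics/w4.png

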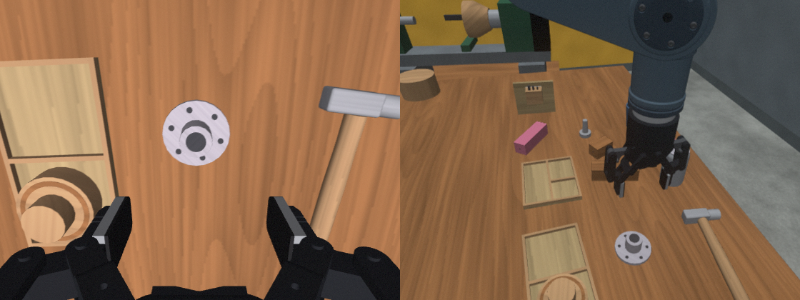

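Run:
```python
from fit import *
W=Cam("wrist")
for k,x in(("faceplate",(.671,-.224)),("bowl_blank",(.507,-.312))):
  try: print(k,fit([W],k,x,.006*(k[0]=="b"),0))
  except Exception as e: print(k,e)
go(.672,-.2233,.09,0)
```

```text
faceplate (np.float64(0.6721303996108473), np.float64(-0.22334648860245945), 0, np.float64(0.03349832949711706))
bowl_blank (np.float64(0.5067882699966431), np.float64(-0.30970060300827024), 0, np.float64(0.05143902997372696))
shift cm [ 0.12 -0.   15.36] rot deg [ 0.01  0.   -0.04] pos [ 0.6708 -0.2233  0.2436] F [0.3 1.  0. ] open 0.898 t 11.7
```

Request:
move_arm:
  rows: "0.1 0 3.5 0 0 0 0.9;0 0 3.5 0 0 0 0.9;0 0 3 0 0 0 0.9;0 0 2.5 0 0 0 0.9;0 0 1.5 0 0 0 0.9;0 0 1 0 0 0 0.9;0 0 0.3 0 0 0 0.9;0 0 0 0 0 0 0.9;0 0 0 0 0 0 0;0 0 0 0 0 0 0;0 0 0 0 0 0 0;0 0 0 0 0 0 0;0 0 0 0 0 0 0;0 0 0 0 0 0 0;0 0 0 0 0 0 0;0 0 0 0 0 0 0"

```text
time_s: 13.3
eef_pos: [0.6731, -0.2227, 0.0919]
eef_rot: [0.0, 1.0, 0.0, 0.001]
wrist_force: [-2.3, -0.3, 6.8]
opening: 0.398
```

Run:
```python
from h import *
W=Cam("wrist"); cv2.imwrite("pics/w5.png",W.img);go(.5024,-.1974,.2,0)
```

```text
shift cm [-17.06  -2.54 -10.84] rot deg [ 0.05 -0.09  0.05] pos [ 0.6731 -0.2227  0.0919] F [-1.8  0.8  6.2] open 0.399 t 13.35
```

View pics/w5.png

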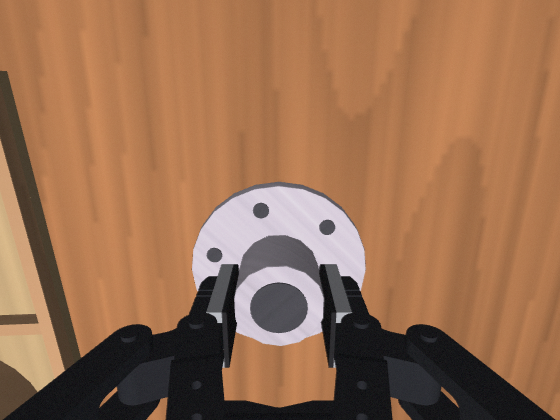

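Request:
move_arm:
  rows: "0 0 -1 0 0 0 0;0 0 -2.5 0 0 0 0;0 0 -3.5 0 0 0 0;-3.4 -0.5 0 0 0 0 0;-3.4 -0.5 0 0 0 0 0;-3.4 -0.5 0 0 0 0 0;-3.4 -0.5 0 0 0 0 0;-3.4 -0.5 0 0 0 0 0;0 0 0 0 0 0 0;0 0 0 0 0 0 0;0 0 0 0 0 0 0"

```text
time_s: 14.45
eef_pos: [0.5035, -0.198, 0.1611]
eef_rot: [0.0, 1.0, 0.0, 0.001]
wrist_force: [0.2, 0.1, -2.9]
opening: 0.397
```

Run:
```python
from h import *
go(.5024,-.1974,.0985,0)
W=Cam("wrist"); cv2.imwrite("pics/w6.png",W.img)
```

```text
shift cm [-0.12 -0.07  6.26] rot deg [ 0.05 -0.1   0.04] pos [ 0.5035 -0.198   0.1611] F [ 0.2  0.1 -2.9] open 0.397 t 14.45
```

View pics/w6.png

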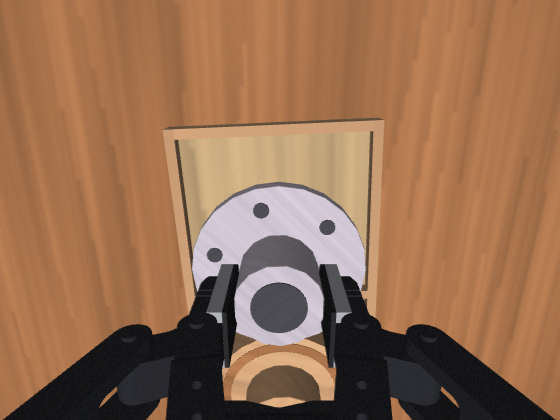

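Held level over the smaller bay, clear of the bowl blank. Lowering.

Request:
move_arm:
  rows: "-0.1 0 2 0 0 0 0;0 0 2 0 0 0 0;0 0 1.2 0 0 0 0;0 0 0.6 0 0 0 0;0 0 0.3 0 0 0 0;0 0 0 0 0 0 0;0 0 0.1 0 0 0 0;0 0 0.1 0 0 0 0;0 0 0 0 0 0 0"

```text
time_s: 15.4
eef_pos: [0.5018, -0.1978, 0.0979]
eef_rot: [0.0, 1.0, 0.0, 0.0]
wrist_force: [0.4, -0.6, -3.6]
opening: 0.398
```

Run:
```python
from h import *
go(.5024,-.1974,.0979,0)
```

```text
shift cm [ 0.06 -0.04 -0.  ] rot deg [ 0.04 -0.05  0.04] pos [ 0.5018 -0.1978  0.0979] F [ 0.4 -0.6 -3.6] open 0.398 t 15.4
```

Request:
move_arm:
  rows: "0 0 0.1 0 0 0 0;0 0 0 0 0 0 0;0 0 0 0 0 0 0.75;0 0 0 0 0 0 0.75;0 0 0 0 0 0 0.75;0 0 0 0 0 0 0.75;0 0 -2 0 0 0 0.75;0 0 -3 0 0 0 1;0 0 -4 0 0 0 1;0 0 -4 0 0 0 1;2.8 -2.9 -1 0 0 0 1;2.8 -2.9 -1 0 0 0 1;2.8 -2.9 0 0 0 0 1;2.8 -2.9 0 0 0 0 1;2.8 -2.9 0 0 0 0 1;2.8 -2.9 0 0 0 0 1;2.8 -2.9 0 0 0 0 1;0 0 0 0 0 0 1;0 0 0 0 0 0 1"

```text
time_s: 17.3
eef_pos: [0.6974, 0.0065, 0.2455]
eef_rot: [0.0, 1.0, 0.001, -0.001]
wrist_force: [0.4, 0.3, 0.3]
opening: 1.001
```

Run:
```python
from fit import *
W=Cam("wrist"); cv2.imwrite("pics/w7.png",W.img)
for k,x,yf in(("long_blank",(.697,.006,-.23),1),):
  try: print(k,np.round(fit([W],k,x,.02,yf),4))
  except Exception as e: print(k,e)
go(.697,.006,.085,np.radians(76.8))
T=Cam("top")
for k,x in(("faceplate",(.502,-.198)),("bowl_blank",(.507,-.312))):
  try: print(k,fit([T],k,x,.006,0))
  except Exception as e: print(k,e)
```

```text
long_blank [ 6.97500e-01  7.20000e-03 -1.31638e+01  3.21000e-02]
shift cm [ 0.04 -0.1  16.09] rot deg [-3.000e-02  6.000e-02 -7.679e+01] pos [0.6968 0.005  0.2459] F [-0.4 -0.7 -0.4] open 1.001 t 17.4
faceplate (np.float64(0.5015988178253175), np.float64(-0.19694841670989993), 0, np.float64(0.04223846118658803))
bowl_blank (np.float64(0.5060193843841553), np.float64(-0.30954372119903556), 0, np.float64(0.04028870314142452))
```

View pics/w7.png

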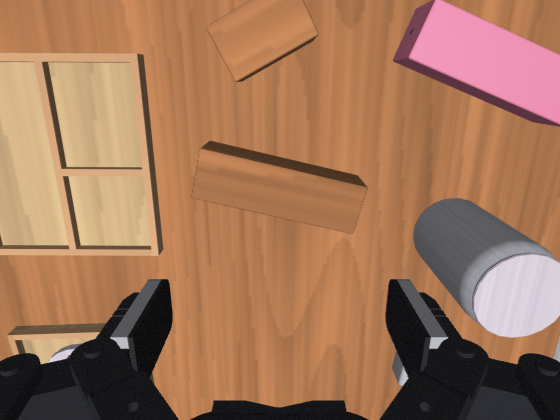

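Request:
move_arm:
  rows: "0.05 -0.2 0 0 0 -8.5 1;0 0 0 0 0 -8.5 1;0 0 0 0 0 -8.5 1;0 0 0 0 0 -8.5 1;0 0 0 0 0 -8.5 1;0 0 0 0 0 -8.5 1;0 0 0 0 0 -8.5 1;0 0 0 0 0 -8.5 1;0 0 0 0 0 -8.5 1;0 0 0 0 0 -0.3 1;0 0 3 0 0 0 1;0 0 3 0 0 0 1;0 0 0 0 0 0 1;0 0 0 0 0 0 1"

```text
time_s: 18.95
eef_pos: [0.6975, 0.0073, 0.1863]
eef_rot: [-0.0, 0.784, 0.62, -0.0]
wrist_force: [0.1, 0.8, -0.4]
opening: 0.999
```

Run:
```python
from fit import *
W=Cam("wrist"); cv2.imwrite("pics/w8.png",W.img)
for k,x,yf in(("long_blank",(.697,.006,-.23),1),):
  try: print(k,np.round(fit([W],k,x,.02,yf),4))
  except Exception as e: print(k,e)
go(.6975,.0072,.088,np.radians(76.8))
```

```text
long_blank [ 6.98100e-01  6.70000e-03 -1.31117e+01  3.17000e-02]
shift cm [-0.04 -0.17 10.06] rot deg [ 0.18 -0.01 -0.05] pos [0.6989 0.0072 0.1887] F [ 0.7 -0.   0.8] open 0.997 t 19.05
```

Request:
move_arm:
  rows: "0 0 3 0 0 0 1;0 0 3 0 0 0 1;0 0 2.2 0 0 0 1;0 0 1.2 0 0 0 1;0 0 0.5 0 0 0 1;0 0 0 0 0 0 1;0 0 0 0 0 0 0;0 0 0 0 0 0 0;0 0 0 0 0 0 0;0 0 0 0 0 0 0;0 0 0 0 0 0 0;0 0 0 0 0 0 0;0 0 0 0 0 0 0"

```text
time_s: 20.35
eef_pos: [0.6987, 0.0075, 0.0887]
eef_rot: [0.001, 0.783, 0.621, 0.001]
wrist_force: [-1.1, -0.2, 6.5]
opening: 0.456
```

Run:
```python
from h import *
W=Cam("wrist"); cv2.imwrite("pics/w9.png",W.img)
go(.6975,.0072,.088,np.radians(76.8))
```

```text
shift cm [-0.05 -0.11  0.07] rot deg [ 0.12 -0.01  0.04] pos [0.6987 0.0075 0.0887] F [-0.7  0.   5.5] open 0.453 t 20.4
```

View pics/w9.png

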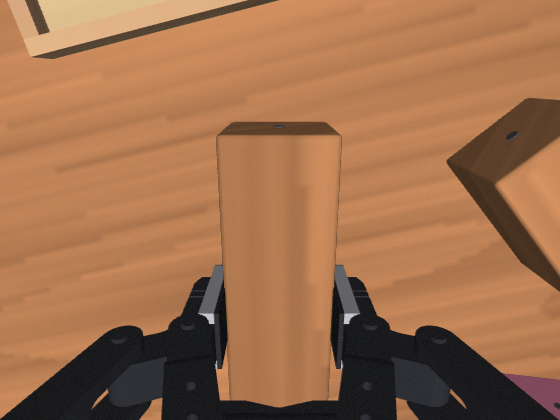

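Request:
move_arm:
  rows: "0 0 -1 0 0 0 0;0 0 -2.5 0 0 0 0;0 0 -3.5 0 0 0 0;0 0 -3.5 0 0 0 0;0 0 0 0 0 8.5 0;0 0 0 0 0 8.5 0;0 0 0 0 0 8.5 0;0 0 0 0 0 8.5 0;0 0 0 0 0 8.5 0;0 0 0 0 0 8.5 0;0 0 0 0 0 8.5 0;0 0 0 0 0 8.5 0;0 0 0 0 0 8.3 0;-3.6 -0.3 0 0 0 0 0;-3.6 -0.3 0 0 0 0 0;-3.6 -0.3 0 0 0 0 0;-3.6 -0.3 0 0 0 0 0;-3.6 -0.3 0 0 0 0 0;0 0 0 0 0 0 0;0 0 0 0 0 0 0"

```text
time_s: 22.4
eef_pos: [0.5174, 0.021, 0.1928]
eef_rot: [0.0, 1.0, 0.005, 0.0]
wrist_force: [0.7, 0.1, -0.3]
opening: 0.458
```

Run:
```python
from h import *
go(.4812,.0247,.0947,np.radians(.5))
W=Cam("wrist"); i=W.img.copy()
Rz=R.from_euler('z',.5,degrees=True).as_matrix()
for x0,x1,y0,y1 in[(-.074,.074,-.083,.083),(-.068,-.004,-.077,.077),(.002,.068,-.077,-.011),(.002,.068,-.005,.077)]:
    P=np.array([[x0,y0,.014],[x1,y0,.014],[x1,y1,.014],[x0,y1,.014]])@Rz.T+[.5172,.025,0]
    cv2.polylines(i,[W.proj(P).round().astype(np.int32)],True,(0,0,255),1)
cv2.imwrite("pics/w10.png",i)
```

```text
shift cm [-3.62 -0.4   9.81] rot deg [ 0.01 -0.04  0.04] pos [0.5174 0.021  0.1928] F [ 0.7  0.1 -0.3] open 0.458 t 22.4
```

View pics/w10.png

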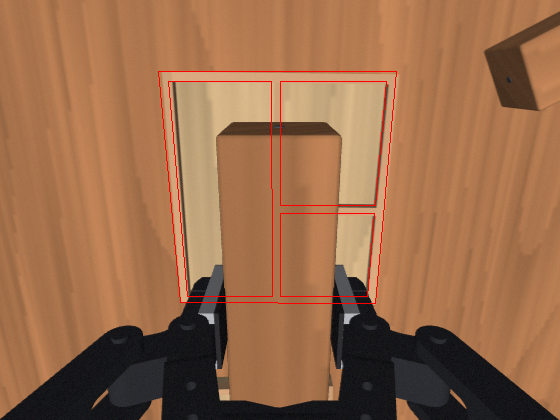

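Request:
move_arm:
  rows: "-1.8 -0.2 0 0 0 0 0;-1.8 -0.2 0 0 0 0 0;0 0 0 0 0 0 0;0 0 2.5 0 0 0 0;0 0 2.5 0 0 0 0;0 0 2 0 0 0 0;0 0 1.5 0 0 0 0;0 0 0.8 0 0 0 0;0 0 0.3 0 0 0 0;0 0 0 0 0 0 0;0 0 0 0 0 0 0"

```text
time_s: 23.55
eef_pos: [0.4826, 0.0244, 0.0971]
eef_rot: [0.0, 1.0, 0.005, 0.001]
wrist_force: [-0.1, 0.6, -0.6]
opening: 0.452
```

Run:
```python
from h import *
go(.4812,.0247,.0947,np.radians(.5))
```

```text
shift cm [-0.14 -0.03  0.24] rot deg [ 0.02 -0.09  0.04] pos [0.4826 0.0244 0.0971] F [-0.1  0.6 -0.6] open 0.452 t 23.55
```

Request:
move_arm:
  rows: "-0.1 0 0.15 0 0 0 0;0 0 0.1 0 0 0 0;0 0 0 0 0 0 0;0 0 0 0 0 0 0.7;0 0 0 0 0 0 0.7;0 0 0 0 0 0 0.7;0 0 -2 0 0 0 0.7;0 0 -3 0 0 0 0.7;0 0 -4 0 0 0 0.7;0 0 -4 0 0 0 0.7;2.5 -2.8 -1 0 0 0 0.8;2.5 -2.8 0 0 0 0 0.8;2.5 -2.8 0 0 0 0 0.8;2.5 -2.8 0 0 0 0 0.8;2.5 -2.8 0 0 0 0 0.8;2.5 -2.8 0 0 0 0 0.8;2.5 -2.8 0 0 0 0 0.8;0 0 0 0 0 0 0.8;0 0 0 0 0 0 0.8"

```text
time_s: 25.45
eef_pos: [0.6536, 0.2227, 0.2328]
eef_rot: [0.0, 1.0, 0.005, -0.001]
wrist_force: [-0.3, -0.3, 0.5]
opening: 0.804
```

Run:
```python
from fit import *
W=Cam("wrist"); cv2.imwrite("pics/w11.png",W.img)
for k,x,z,yf in(("drive_centre",(.657,.223),0,0),("long_blank",(.481,.025,1.57),.026,1)):
  try: print(k,np.round(fit([W],k,x,z,yf),4))
  except Exception as e: print(k,e)
go(.657,.223,.096,0)
T=Cam("top")
try: print(np.round(fit([T],"long_blank",(.481,.025,1.57),.026,1),4))
except Exception as e: print(e)
```

```text
drive_centre [0.658  0.2237 0.     0.0491]
long_blank [4.79800e-01 2.58000e-02 8.71588e+01 7.98700e-01]
shift cm [ 0.38 -0.17 13.77] rot deg [0.02 0.04 0.5 ] pos [0.6533 0.2213 0.2338] F [ 0.5 -0.7 -0.3] open 0.804 t 25.6
[4.80800e-01 2.51000e-02 9.01582e+01 3.82000e-02]
```

View pics/w11.png

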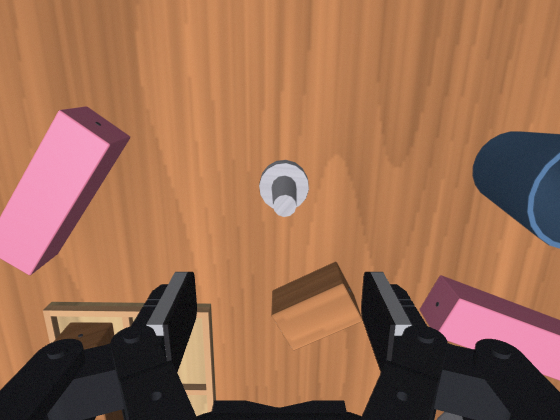

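Request:
move_arm:
  rows: "0.45 -0.2 3 0 0 0 0.8;0 0 3 0 0 0 0.8;0 0 3 0 0 0 0.8;0 0 2.5 0 0 0 0.8;0 0 1.3 0 0 0 0.8;0 0 0.7 0 0 0 0.8;0 0 0 0 0 0 0.8;0 0 0 0 0 0 0;0 0 0 0 0 0 0;0 0 0 0 0 0 0;0 0 0 0 0 0 0;0 0 0 0 0 0 0;0 0 0 0 0 0 0;0 0 0 0 0 0 0;0 0 0 0 0 0 0"

```text
time_s: 27.2
eef_pos: [0.6589, 0.2245, 0.1003]
eef_rot: [-0.0, 1.0, 0.005, 0.001]
wrist_force: [-1.3, 0.1, 6.0]
opening: 0.184
```

Run:
```python
from h import *
W=Cam("wrist"); cv2.imwrite("pics/w12.png",W.img)
go(.5526,-.0187,.2,0)
```

```text
shift cm [-10.85  24.21 -10.  ] rot deg [-0.02 -0.1   0.55] pos [0.6589 0.2245 0.1003] F [-0.6 -1.5  5.9] open 0.186 t 27.25
```

View pics/w12.png

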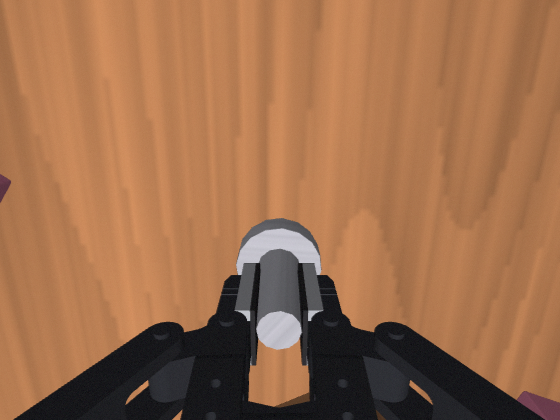

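Request:
move_arm:
  rows: "0 0 -1 0 0 0 0;0 0 -3 0 0 0 0;0 0 -4 0 0 0 0;-1.5 3.4 0 0 0 0 0;-1.5 3.5 0 0 0 0 0;-1.5 3.5 0 0 0 0 0;-1.5 3.5 0 0 0 0 0;-1.6 3.4 0 0 0 0 0;-1.6 3.5 0 0 0 0 0;-1.6 3.4 0 0 0 0 0;0 0 0 0 0 0 0;0 0 0 0 0 0 0;0 0 0 0 0 0 0"

```text
time_s: 28.55
eef_pos: [0.5529, -0.0182, 0.1791]
eef_rot: [-0.0, 1.0, 0.005, 0.0]
wrist_force: [0.2, 0.8, -1.9]
opening: 0.183
```

Run:
```python
from h import *
W=Cam("wrist"); cv2.imwrite("pics/w13.png",W.img)
go(.5526,-.0187,.1063,0)
```

```text
shift cm [-0.03  0.08  7.27] rot deg [-0.01 -0.01  0.59] pos [ 0.5529 -0.0179  0.179 ] F [ 0.2 -0.8 -2. ] open 0.181 t 28.6
```

View pics/w13.png

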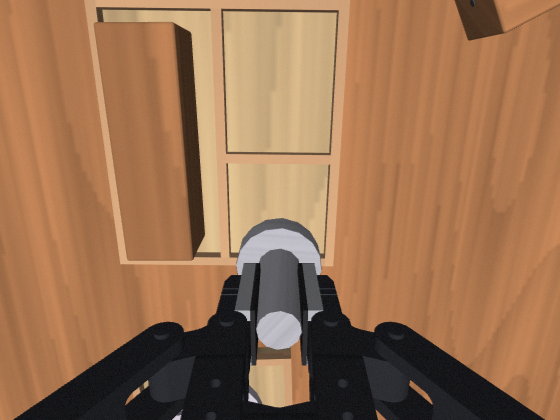

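Request:
move_arm:
  rows: "0 0 2 0 0 0 0;0 0 2 0 0 0 0;0 0 1.6 0 0 0 0;0 0 0.8 0 0 0 0;0 0 0.4 0 0 0 0;0 0 0.2 0 0 0 0;0 0 0 0 0 0 0;0 0 0.1 0 0 0 0;0 0 0 0 0 0 0"

```text
time_s: 29.5
eef_pos: [0.5529, -0.0189, 0.1084]
eef_rot: [0.0, 1.0, 0.005, 0.0]
wrist_force: [-0.1, 0.0, -2.8]
opening: 0.187
```

Run:
```python
from h import *
go(.5526,-.0187,.1063,0)
W=Cam("wrist"); cv2.imwrite("pics/w14.png",W.img)
```

```text
shift cm [-0.03 -0.02  0.21] rot deg [ 0.02 -0.06  0.54] pos [ 0.5529 -0.0189  0.1084] F [-0.1  0.  -2.8] open 0.187 t 29.5
```

View pics/w14.png

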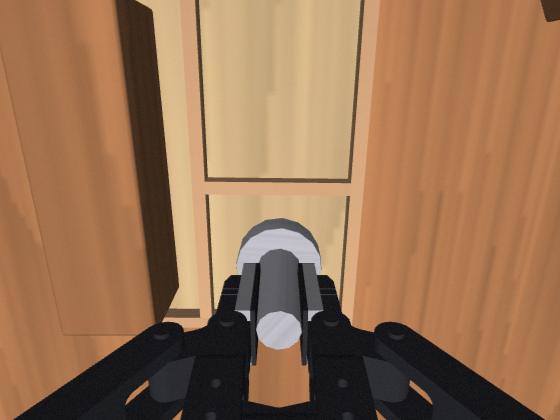

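Request:
move_arm:
  rows: "0 0 0.1 0 0 0 0;0 0 0.1 0 0 0 0;0 0 0 0 0 0 0;0 0 0 0 0 0 0.4;0 0 0 0 0 0 0.4;0 0 0 0 0 0 0.4;0 0 -1.5 0 0 0 0.4;0 0 -3 0 0 0 0.4;0 0 -4 0 0 0 0.5;0 0 -4 0 0 0 0.8;0 0 -3.5 0 0 -8.5 1;0 0 -2 0 0 -8.5 1;0 0 0 0 0 -8.5 1;0 0 0 0 0 -8.5 1;0 0 0 0 0 -8.5 1;0 0 0 0 0 -8.5 1;0 0 0 0 0 -8.5 1;0 0 0 0 0 -8.5 1;0 0 0 0 0 -8.5 1;0 0 0 0 0 -8.5 1"

```text
time_s: 31.55
eef_pos: [0.5526, -0.0187, 0.2872]
eef_rot: [0.0, 0.732, 0.681, 0.0]
wrist_force: [-0.0, -0.1, 0.4]
opening: 1.001
```

Request:
move_arm:
  rows: "0 0 0 0 0 -8.5 1;0 0 0 0 0 -8.5 1;0 0 0 0 0 -8.5 1;0 0 0 0 0 -8.5 1;0 0 0 0 0 -8.5 1;0 0 0 0 0 -8.5 1;0 0 0 0 0 -8.5 1;0 0 0 0 0 -8.5 1;0 0 0 0 0 -8.5 1;0 0 0 0 0 -8.5 1;0 0 0 0 0 -8.5 1;1 4 0 0 0 0 1;1 4 0 0 0 0 1;1 4 0 0 0 0 1;1 4 0 0 0 0 1;0 4 0 0 0 0 1;0 4 0 0 0 0 1;0 3 0 0 0 0 1;0 0 0 0 0 0 1"

```text
time_s: 33.45
eef_pos: [0.5486, 0.3186, 0.2631]
eef_rot: [-0.001, 0.051, 0.998, -0.036]
wrist_force: [0.1, 0.6, 0.0]
opening: 0.998
```

Run:
```python
from fit import *
go(.51,.3,.2,np.pi)
W=Cam("wrist"); cv2.imwrite("pics/w15.png",W.img)
S=Cam("side")
try: print(np.round(fit([S],"drive_centre",(.5526,-.0187),.006,0),4))
except Exception as e: print(e)
cv2.imwrite("pics/s15.png",cv2.resize(S.img[90:320,100:400],None,fx=2.5,fy=2.5,interpolation=cv2.INTER_CUBIC))
```

```text
shift cm [ 3.65 -1.79  6.45] rot deg [-4.09 -0.16 -5.87] pos [0.5486 0.3186 0.2631] F [0.1 0.6 0. ] open 0.998 t 33.45
[ 0.553  -0.0213  0.      0.0534]
```

View pics/w15.png

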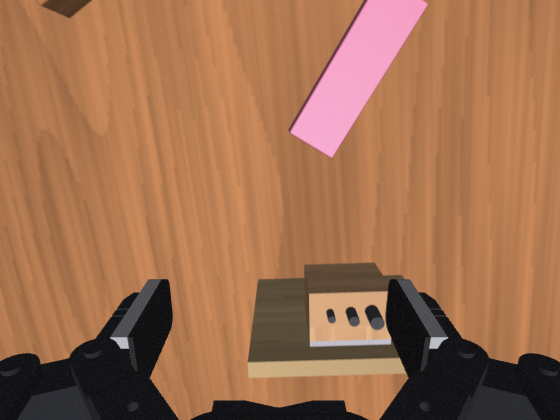

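View pics/s15.png

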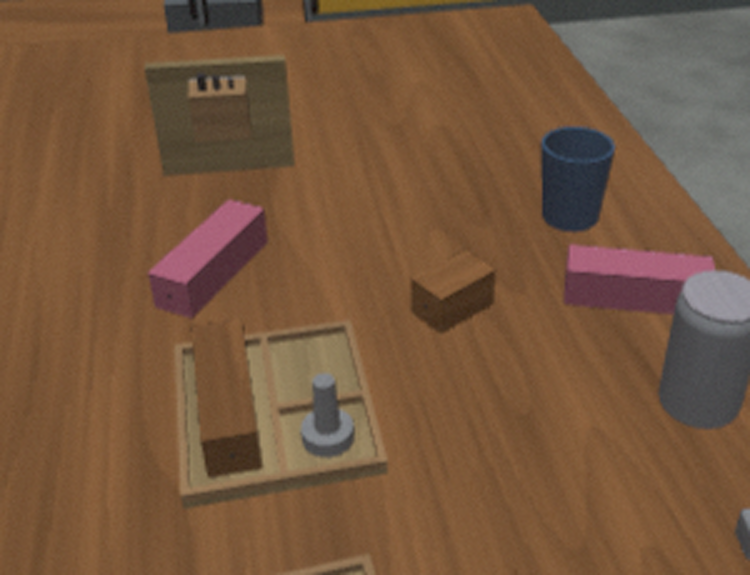

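Run:
```python
from h import *
W=Cam("wrist");W=Cam("wrist")
go(.51,.3,.2,np.pi); o=ctrl.get_obs(); print(o["q"].round(3),o["dq"].round(3),o["eef_pos"])
```

```text
shift cm [ 3.76 -1.35  6.41] rot deg [-4.18 -0.19 -6.16] pos [0.5493 0.314  0.2629] F [0.2 0.5 0.3] open 0.996 t 33.7
[ 0.358  0.366  1.463 -0.067  1.345 -2.66 ] [-0.006  0.003  0.003  0.003 -0.001  0.002] [0.54930837 0.31395787 0.26292939]
```

Request:
move_arm:
  rows: "0 0 0 0 0 0 1;0 0 0 0 0 0 1;0 0 0 0 0 0 1"

```text
time_s: 34.0
eef_pos: [0.5493, 0.3145, 0.2626]
eef_rot: [-0.002, 0.054, 0.998, -0.036]
wrist_force: [-0.1, -1.0, -0.5]
opening: 0.999
```

Run:
```python
from h import *
go(.51,.3,.2,np.pi); o=ctrl.get_obs(); print(o["q"].round(3),o["dq"].round(3),o["eef_pos"])
```

```text
shift cm [ 3.76 -1.4   6.37] rot deg [-4.17 -0.2  -6.14] pos [0.5493 0.3145 0.2626] F [-0.1 -1.  -0.5] open 0.999 t 34.0
[ 0.359  0.367  1.463 -0.067  1.345 -2.66 ] [ 0.005  0.004 -0.003 -0.    -0.    -0.   ] [0.5493406  0.3145092  0.26255044]
```

Request:
move_arm:
  rows: "0 0 -2 -4.2 -0.2 -6.1 1;0 0 -1.5 0 0 0 1;2 3 0 0 0 0 1;2 3 0 0 0 0 1;0 0 0 0 0 0 1;0 0 0 0 0 0 1"

```text
time_s: 34.6
eef_pos: [0.5091, 0.3771, 0.298]
eef_rot: [0.001, 0.0, 1.0, -0.0]
wrist_force: [0.8, 1.0, -0.5]
opening: 1.0
```

Run:
```python
from h import *
W=Cam("wrist"); cv2.imwrite("pics/w16.png",W.img)
go(.51,.39,.3,np.pi); o=ctrl.get_obs(); print(o["q"].round(3))
i=cv2.resize(W.img[200:400,180:420],None,fx=3.2,fy=3,interpolation=cv2.INTER_CUBIC)
```

```text
shift cm [-0.05  1.36 -0.22] rot deg [-0.03  0.05 -0.05] pos [0.5095 0.3764 0.2978] F [-0.6  0.   0.4] open 1.001 t 34.65
[ 4.500e-01  3.130e-01  1.458e+00 -1.000e-03  1.370e+00 -2.691e+00]
```

View pics/w16.png

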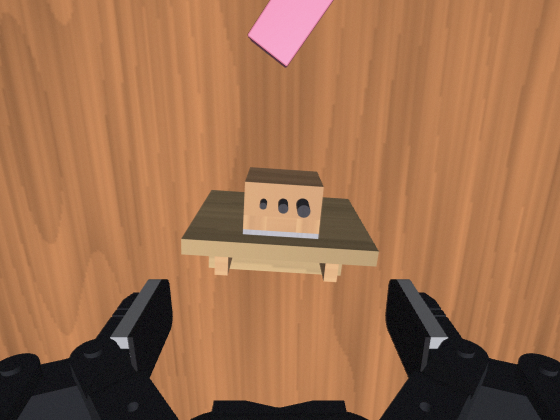

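Run:
```python
from h import *
W=Cam("wrist"); 
cv2.imwrite("pics/w17.png",cv2.resize(W.img[150:290,170:390],None,fx=3.6,fy=3.6,interpolation=cv2.INTER_CUBIC))
```

```text
(no output)
```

View pics/w17.png

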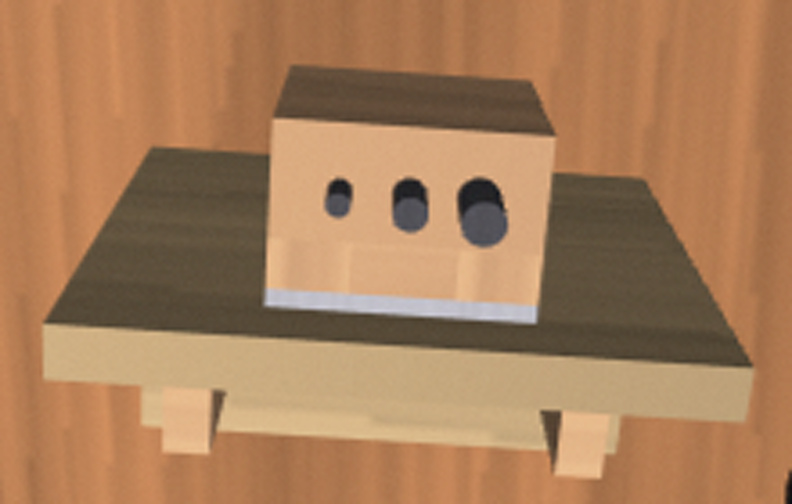

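```bash
cat > blk.py <<'E'
from h import *
from scipy.optimize import least_squares
W=Cam("wrist"); f=lambda P:np.array(P,float)/3.6+[170,150]
B3=np.array([[-.006,-.07,.125],[-.006,.07,.125],[.006,-.07,.125],[.006,.07,.125],[-.006,-.07,0],[-.006,.07,0]])
# board y: image left is? board x ~ world +y => board y ~ world -x ; image left = world +x => board -y
B2=f([(45,324),(752,367),(43,378),(747,420),(152,147),(645,180)])
r=least_squares(lambda p:(W.proj(B3@R.from_euler('z',p[2]).as_matrix().T+[p[0],p[1],0])-B2).ravel(),[.51,.44,1.57])
print("board",r.x[:2].round(4),np.degrees(r.x[2]).round(2),"res px",r.fun.round(1))
by=r.x
K3=np.array([[-.02,-.028,0],[-.02,.028,0],[-.02,-.028,.05],[-.02,.028,.05],[.02,-.028,.05],[.02,.028,.05]])
K2=f([(292,66),(532,82),(273,119),(555,137),(265,306),(537,323)])
def mod(p): return K3@(R.from_euler('z',p[3])*R.from_euler('xy',[p[5] if len(p)>5 else 0,p[4]])).as_matrix().T+p[:3]
for n in (5,6):
  r=least_squares(lambda p:(W.proj(mod(p))-K2).ravel(),[.51,.41,.06,by[2],0,0][:n])
  print("block",r.x[:3].round(4),np.degrees(r.x[3:]).round(2),"res",r.fun.round(1)); 
  c=np.cos(-by[2]);s=np.sin(-by[2]); d=r.x[:2]-by[:2]; print(" in board frame",(np.array([c*d[0]-s*d[1],s*d[0]+c*d[1]])*1000).round(1), "expect x=-26,y=0")
E
python3 blk.py
```

```text
board [0.5091 0.4102] 86.04 res px [-0.8 -0.   1.2  0.2 -0.   0.5  0.1  0.7 -0.4 -0.6 -0.3 -0.9]
block [0.5073 0.3853 0.0588] [86.06 -0.9 ] res [-0.2  0.  -0.3 -0.1  0.2 -0.1  0.3 -0.   0.2  0.2 -0.3  0.1]
 in board frame [-24.9   0.1] expect x=-26,y=0
block [0.507  0.3854 0.0588] [86.22 -0.9   0.42] res [ 0.   0.1 -0.  -0.1 -0.  -0.1  0.1 -0.1  0.2  0.1 -0.3  0.1]
 in board frame [-24.9   0.4] expect x=-26,y=0
```

Request:
move_arm:
  rows: "0 0 0 0 0 3.95 1;0 0 0 0 0 0 1;0 0 0 0 0 0 1"

```text
time_s: 35.05
eef_pos: [0.5098, 0.3758, 0.2973]
eef_rot: [-0.0, 0.034, 0.999, 0.0]
wrist_force: [0.1, 0.1, 0.6]
opening: 1.002
```

Run:
```python
from h import *
go(.507,.385,.147,np.radians(176.05))
```

```text
shift cm [ 0.34  0.89 15.03] rot deg [ 0.01 -0.    0.01] pos [0.5098 0.3758 0.2973] F [0.1 0.1 0.6] open 1.002 t 35.05
```

Request:
move_arm:
  rows: "0.3 0.8 0 0 0 0 1;0 0 3 0 0 0 1;0 0 3 0 0 0 1;0 0 3 0 0 0 1;0 0 2 0 0 0 1;0 0 0 0 0 0 1;0 0 0 0 0 0 1"

```text
time_s: 35.75
eef_pos: [0.5069, 0.3851, 0.1876]
eef_rot: [-0.0, 0.034, 0.999, 0.0]
wrist_force: [0.2, 0.4, -0.1]
opening: 0.997
```

Run:
```python
from h import *
go(.507,.385,.147,np.radians(176.05))
W=Cam("wrist"); cv2.imwrite("pics/w18.png",W.img)
S=Cam("side"); cv2.imwrite("pics/s18.png",cv2.resize(S.img[60:200,100:280],None,fx=4,fy=4,interpolation=cv2.INTER_CUBIC))
```

```text
shift cm [-0.01 -0.01  4.06] rot deg [ 0.03 -0.02  0.04] pos [0.5069 0.3851 0.1876] F [ 0.2  0.4 -0.1] open 0.997 t 35.75
```

View pics/w18.png

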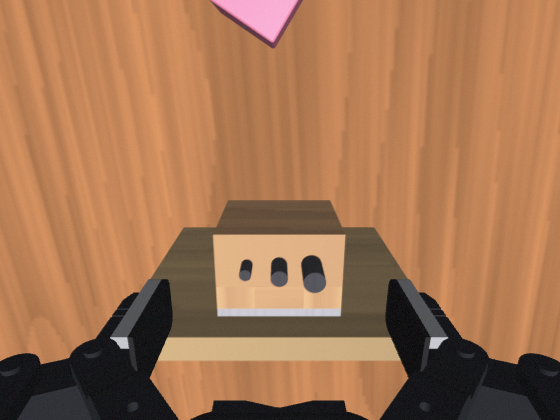

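View pics/s18.png

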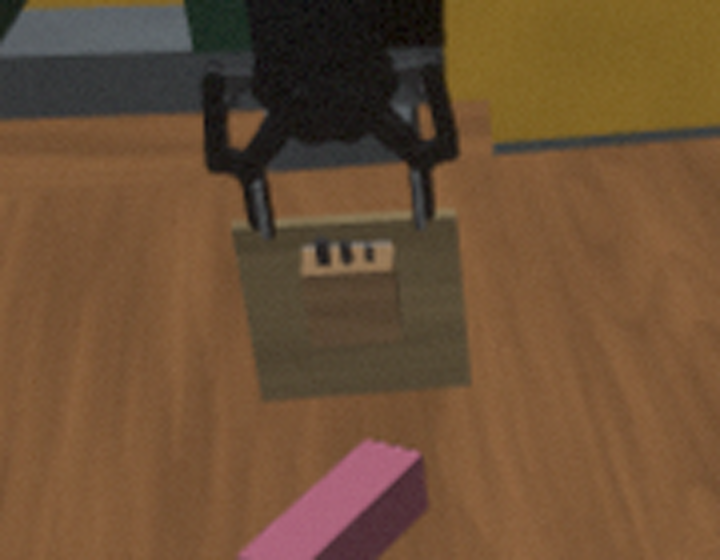

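Request:
move_arm:
  rows: "0 -0.3 1.5 0 0 0 1;0 0 1.5 0 0 0 1;0 0 0.7 0 0 0 1;0 0 0.3 0 0 0 1;0 0 0 0 0 0 1;0 0 0 0 0 0 0;0 0 0 0 0 0 0;0 0 0 0 0 0 0;0 0 0 0 0 0 0;0 0 0 0 0 0 0;0 0 0 0 0 0 0;0 0 0 0 0 0 0"

```text
time_s: 37.05
eef_pos: [0.5072, 0.3819, 0.1481]
eef_rot: [0.001, 0.034, 0.999, 0.001]
wrist_force: [1.4, -0.9, 5.4]
opening: 0.647
```

Run:
```python
from h import *
go(.507,.385,.147,np.radians(176.05)); print(ctrl.get_obs()["torque"])
W=Cam("wrist"); cv2.imwrite("pics/w19.png",W.img)
```

```text
shift cm [0.04 0.31 0.11] rot deg [0.07 0.08 0.  ] pos [0.5072 0.3819 0.1481] F [ 1.4 -0.9  5.4] open 0.647 t 37.05
[-0.1138467  -0.16412247 -0.03742044]
```

View pics/w19.png

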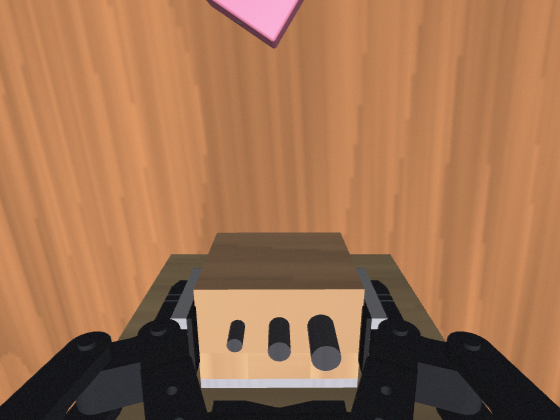

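Request:
move_arm:
  rows: "0 0 -0.5 0 0 0 0;0 0 -0.5 0 0 0 0;0 0 -0.5 0 0 0 0;0 0 -0.4 0 0 0 0;0 0 -0.2 0 0 0 0;0 0 0 0 0 0 0;0 0 0 0 0 0 0"

```text
time_s: 37.8
eef_pos: [0.5066, 0.3817, 0.1683]
eef_rot: [-0.0, 0.034, 0.999, 0.0]
wrist_force: [0.2, 0.7, -1.2]
opening: 0.643
```

Run:
```python
from h import *
go(.5072,.3819,.1691,np.radians(176.05)); print(ctrl.get_obs()["torque"])
S=Cam("side"); cv2.imwrite("pics/s20.png",cv2.resize(S.img[60:200,100:280],None,fx=4,fy=4,interpolation=cv2.INTER_CUBIC))
```

```text
shift cm [-0.06  0.02 -0.08] rot deg [ 0.03 -0.01  0.01] pos [0.5066 0.3817 0.1683] F [ 0.2  0.7 -1.2] open 0.643 t 37.8
[0.05282118 0.01723189 0.02874681]
```

View pics/s20.png

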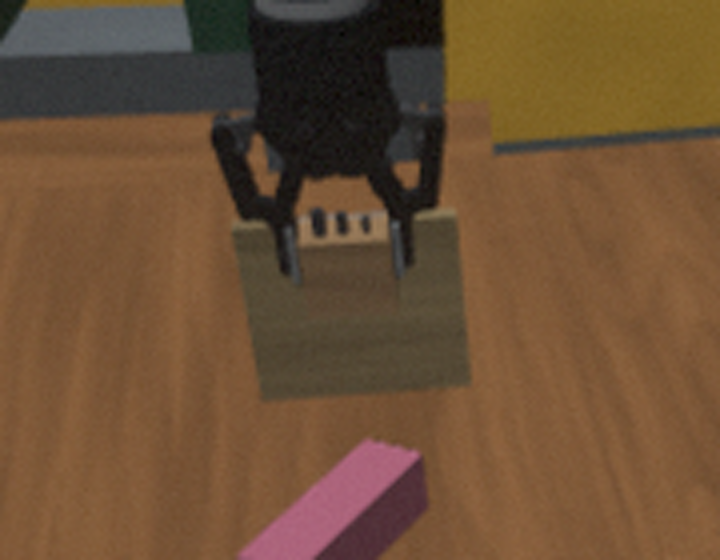

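Request:
move_arm:
  rows: "0 0 -0.1 0 0 0 0;0 0 0 0 0 0 0;0 -0.3 0 0 0 0 0;0 -0.3 0 0 0 0 0;0 -0.3 0 0 0 0 0;0 0 0 0 0 0 0"

```text
time_s: 38.45
eef_pos: [0.506, 0.3723, 0.1693]
eef_rot: [-0.0, 0.035, 0.999, 0.0]
wrist_force: [0.1, 0.1, -0.2]
opening: 0.651
```

Run:
```python
from h import *
go(.5072,.3819,.1691,np.radians(176.05)); print(ctrl.get_obs()["torque"])
```

```text
shift cm [-0.05  0.97  0.02] rot deg [ 0.02 -0.01 -0.02] pos [0.506  0.3723 0.1693] F [ 0.1  0.1 -0.2] open 0.651 t 38.45
[-0.00544366 -0.0751541   0.00095149]
```

Request:
move_arm:
  rows: "0 -0.5 0 0 0 0 0;0 -0.5 0 0 0 0 0;0 -1 0 0 0 0 0;0 -2 0 0 0 0 0;0 -3 0 0 0 0 0;0 0 0 0 0 0 0;0 0 0 0 0 0 0"

```text
time_s: 39.15
eef_pos: [0.5014, 0.3022, 0.1695]
eef_rot: [0.0, 0.035, 0.999, 0.0]
wrist_force: [-0.1, -0.0, -1.3]
opening: 0.648
```

Run:
```python
from h import *
go(.5072,.3819,.1691,np.radians(176.05))
W=Cam("wrist"); S=Cam("side"); cv2.imwrite("pics/s21.png",np.hstack([cv2.resize(W.img,(400,300)),cv2.resize(S.img[60:195,100:280],(400,300))]))
```

```text
shift cm [-0.02  7.99  0.05] rot deg [ 0.05  0.01 -0.09] pos [0.5014 0.3022 0.1695] F [-0.1 -0.  -1.3] open 0.648 t 39.15
```

View pics/s21.png

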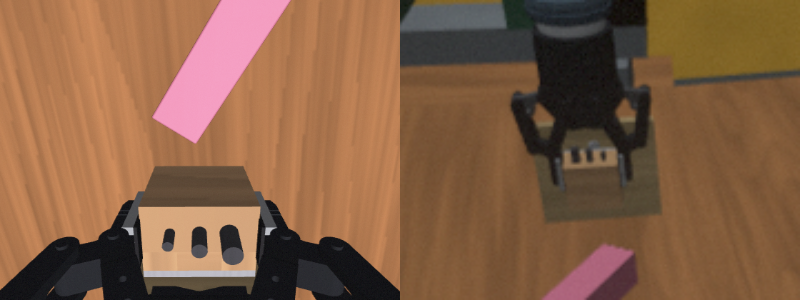

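Request:
move_arm:
  rows: "0 0 -2 0 0 8.5 0;0 0 -2 0 0 8.5 0;0 0 0 0 0 8.5 0;0 0 0 0 0 8.5 0;0 0 0 0 0 8.5 0;0 0 0 0 0 8.5 0;0 0 0 0 0 8.5 0;0 0 0 0 0 8.5 0;0 0 0 0 0 8.5 0;0 0 0 0 0 8.5 0;0 0 0 0 0 0.5 0;0 0 0 0 0 0 0"

```text
time_s: 40.45
eef_pos: [0.5012, 0.3035, 0.2093]
eef_rot: [-0.0, 0.702, 0.712, 0.0]
wrist_force: [0.3, 0.2, -1.3]
opening: 0.648
```

Run:
```python
from h import *
go(.5488,.0613,.1,np.radians(90.5))
```

```text
shift cm [-24.29   4.42  10.92] rot deg [ 0.   -0.04  0.31] pos [0.5012 0.3035 0.2093] F [ 0.3  0.2 -1.3] open 0.648 t 40.45
```

Request:
move_arm:
  rows: "-3.5 0.6 0 0 0 0.3 0;-3.5 0.6 0 0 0 0 0;-3.5 0.6 0 0 0 0 0;-3.5 0.6 0 0 0 0 0;-3.5 0.6 0 0 0 0 0;-3.5 0.7 0 0 0 0 0;-3.2 0.7 0 0 0 0 0;0 0 2 0 0 0 0;0 0 2 0 0 0 0;0 0 0 0 0 0 0;0 0 0 0 0 0 0"

```text
time_s: 41.55
eef_pos: [0.5464, 0.0614, 0.1692]
eef_rot: [-0.001, 0.705, 0.709, -0.0]
wrist_force: [0.4, 0.0, -1.0]
opening: 0.646
```

Run:
```python
from h import *
go(.5488,.0613,.0945,np.radians(90.5))
W=Cam("wrist"); S=Cam("side"); cv2.imwrite("pics/s22.png",np.hstack([cv2.resize(W.img,(400,300)),cv2.resize(S.img[120:300,140:380],(400,300))]))
```

```text
shift cm [-0.02  0.24  7.47] rot deg [-0.05 -0.04 -0.12] pos [0.5464 0.0614 0.1692] F [ 0.4  0.  -1. ] open 0.646 t 41.55
```

View pics/s22.png

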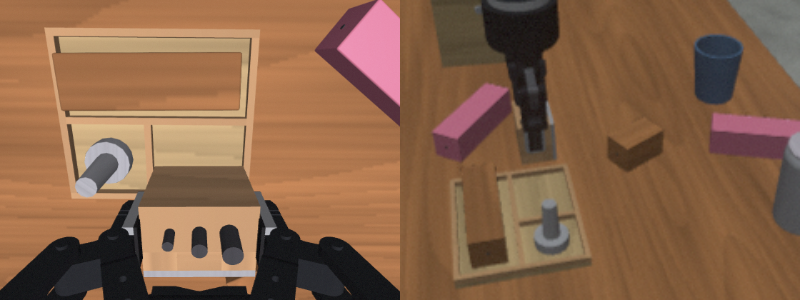

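Request:
move_arm:
  rows: "0 0.25 2 0 0 0 0;0 0 2 0 0 0 0;0 0 1.5 0 0 0 0;0 0 0.9 0 0 0 0;0 0 0.5 0 0 0 0;0 0 0 0 0 0 0;0 0 0.2 0 0 0 0;0 0 0 0 0 0 0"

```text
time_s: 42.45
eef_pos: [0.5494, 0.0612, 0.0987]
eef_rot: [0.0, 0.705, 0.709, 0.001]
wrist_force: [-0.9, -0.4, -2.0]
opening: 0.648
```

Run:
```python
from h import *
go(.5488,.0613,.0935,np.radians(90.5)); print(ctrl.get_obs()["torque"])
W=Cam("wrist"); S=Cam("side"); cv2.imwrite("pics/s23.png",np.hstack([cv2.resize(W.img,(400,300)),cv2.resize(S.img[120:300,140:380],(400,300))]))
```

```text
shift cm [ 0.01 -0.06  0.52] rot deg [ 0.06 -0.03 -0.24] pos [0.5494 0.0612 0.0987] F [-0.9 -0.4 -2. ] open 0.648 t 42.45
[ 0.00026691 -0.00469368  0.05210177]
```

View pics/s23.png

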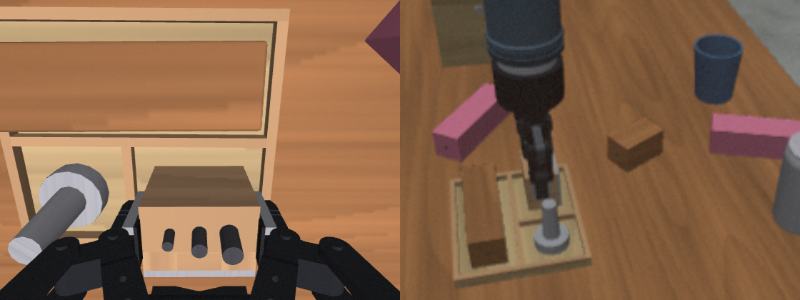

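Request:
move_arm:
  rows: "0 0 0.15 0 0 0 0;0 0 0.15 0 0 0 0;0 0 0 0 0 0 0;0 0 0 0 0 0 0"

```text
time_s: 42.95
eef_pos: [0.5489, 0.0613, 0.0951]
eef_rot: [-0.0, 0.706, 0.709, 0.0]
wrist_force: [-0.0, 0.6, -1.8]
opening: 0.649
```

Request:
move_arm:
  rows: "0 0 0.1 0 0 0 0;0 0 0 0 0 0 0;0 0 0 0 0 0 0"

```text
time_s: 43.25
eef_pos: [0.549, 0.0612, 0.0941]
eef_rot: [-0.0, 0.706, 0.709, 0.0]
wrist_force: [-0.2, 0.3, -1.3]
opening: 0.647
```

Still hanging freely; one more millimetre at a time.

Request:
move_arm:
  rows: "0 0 0.1 0 0 0 0;0 0 0 0 0 0 0;0 0 0 0 0 0 0"

```text
time_s: 43.55
eef_pos: [0.5492, 0.0612, 0.0939]
eef_rot: [-0.0, 0.705, 0.709, 0.0]
wrist_force: [-2.8, -0.2, 5.4]
opening: 0.648
```

Request:
move_arm:
  rows: "0 0 0.1 0 0 0 0;0 0 0 0 0 0 0;0 0 0 0 0 0 0"

```text
time_s: 43.85
eef_pos: [0.5493, 0.0613, 0.0938]
eef_rot: [-0.0, 0.705, 0.709, 0.0]
wrist_force: [-5.2, -0.9, 12.6]
opening: 0.648
```

Request:
move_arm:
  rows: "0 0 -0.1 0 0 0 0;0 0 0 0 0 0 0.8;0 0 0 0 0 0 0.8;0 0 0 0 0 0 0.8;0 0 0 0 0 0 0.8;0 0 -1 0 0 0 0.8;0 0 -2 0 0 0 0.8;0 0 -3 0 0 0 0.8;0 0 -4 0 0 0 0.8;0 0 -4 0 0 0 0.8;0 0 -4 0 0 0 0.8;0 0 0 0 0 0 0.8;0 0 0 0 0 0 0.8"

```text
time_s: 45.15
eef_pos: [0.5495, 0.0611, 0.275]
eef_rot: [0.001, 0.706, 0.709, 0.001]
wrist_force: [-0.3, -0.2, 0.1]
opening: 0.798
```

Run:
```python
from h import *
go(.35,.2,.28,np.radians(90.5))
W=Cam("wrist"); cv2.imwrite("pics/w24.png",W.img)
```

```text
shift cm [ 13.98 -19.89  -0.56] rot deg [ 0.19 -0.01 -0.24] pos [0.5495 0.0611 0.275 ] F [-0.3 -0.2  0.1] open 0.798 t 45.15
```

View pics/w24.png

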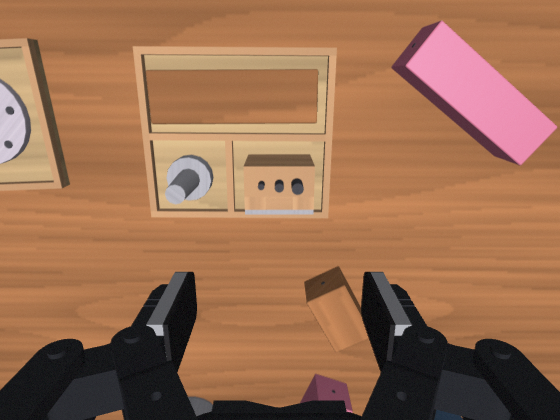

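Request:
move_arm:
  rows: "2.8 -4 0 0 0 0 0.8;2.8 -4 0 0 0 0 0.8;2.8 -4 0 0 0 0 0.8;2.8 -4 0 0 0 0 0.8;2.8 -3 0 0 0 0 0.8;0 0 0 0 0 0 0.8"

```text
time_s: 45.8
eef_pos: [0.3539, 0.2023, 0.2713]
eef_rot: [-0.002, 0.704, 0.71, -0.002]
wrist_force: [0.4, -1.1, -0.2]
opening: 0.798
```

Run:
```python
from fit import *
M["drill_block"]=[box(.04,.056,0,.05)]
T=Cam("top");S=Cam("side")
tb=(.5051,-.2573,2.6);ts=(.5172,.025,.5)
for k,x,z,yf,t in(("bowl_blank",(.507,-.31),.006,0,tb),("faceplate",(.502,-.197),.006,0,tb),("long_blank",(.481,.025,1.57),.026,1,ts),("drive_centre",(.553,-.02),.006,0,ts),("drill_block",(.552,.061,1.57,0),.006,1,ts),("short_blank",(.685,.12,.48),.02,1,ts)):
  for c in(T,S):
    try:
      r=fit([c],k,x,z,yf); d=R.from_euler('z',-t[2],degrees=True).as_matrix()[:2,:2]@(np.array(r[:2])-t[:2])*1000
      print(k,c.n,np.round(r,3),"in tray mm",d.round(1))
    except Exception as e: print(k,c.n,e)
cv2.imwrite("pics/t25.png",cv2.resize(T.img[180:310,130:470],None,fx=2.3,fy=2.3,interpolation=cv2.INTER_CUBIC))
cv2.imwrite("pics/s25.png",cv2.resize(S.img[90:420,90:410],None,fx=1.8,fy=1.8,interpolation=cv2.INTER_CUBIC))
```

```text
bowl_blank top [ 0.507 -0.308  0.     0.049] in tray mm [ -0.8 -50.5]
bowl_blank side [ 0.507 -0.311  0.     0.015] in tray mm [ -0.7 -54. ]
faceplate top [ 0.502 -0.196  0.     0.07 ] in tray mm [ 0.1 61. ]
faceplate side [ 0.502 -0.199  0.     0.031] in tray mm [-0.5 58. ]
long_blank top [4.8100e-01 2.6000e-02 9.1101e+01 6.7000e-02] in tray mm [-36.1   1.7]
long_blank side [4.8100e-01 2.3000e-02 9.0513e+01 3.6000e-02] in tray mm [-35.9  -1.7]
drive_centre top [ 0.552 -0.022  0.     0.272] in tray mm [ 34.4 -47.1]
drive_centre side 'NoneType' object is not subscriptable
drill_block top [5.53000e-01 6.20000e-02 1.80221e+02 8.80000e-02] in tray mm [35.7 37.2]
drill_block side [0.553 0.06  0.026 0.107] in tray mm [35.6 34.8]
short_blank top [ 0.687  0.123 26.975  0.072] in tray mm [170.6  96.3]
short_blank side [ 0.687  0.119 29.785  0.058] in tray mm [170.5  92.2]
```

View pics/t25.png

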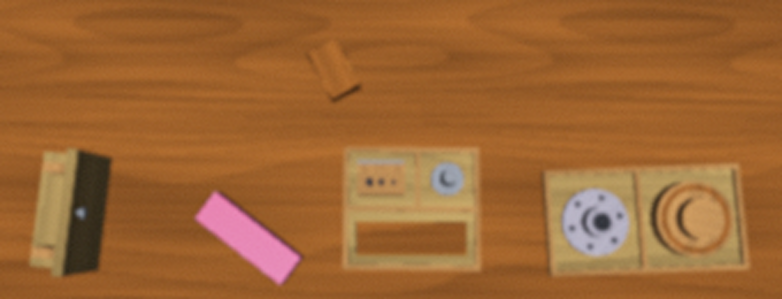

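View pics/s25.png

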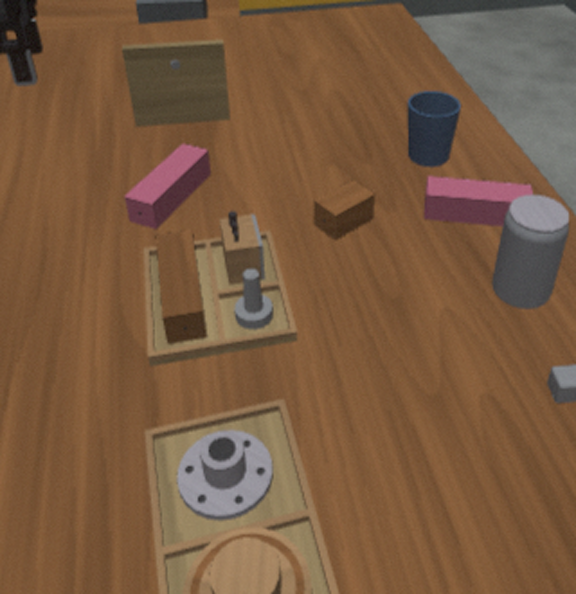

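Run:
```python
from bench import ctrl
print(ctrl.hand_in())
```

```text
the job is handed in; nothing more can be done
None
```

Both kits are made up and handed in at about 46 s of the 144 s allowed.

- **Two-bay tray:** the bowl blank is in the big bay, tenon up, and the faceplate is in the smaller bay, hub up.
- **Three-bay tray:** the long brown blank lies along the long bay, and the drive centre stands shank up in the smallest bay. The drill block is upright in the oblong bay, unhooked by raising it about 21 mm and drawing it straight off with no noticeable force.

**Last checks:**
- The final top and side pictures show all five things in their bays. Fitted positions are within about 2–5 mm of the bay centres.
- The short blank and the pink bars show no movement in the pictures, and the arm ended clear of everything.
- The highest wrist force I read was about 13 N, as the drill block touched the tray floor.

**What disagreed or failed:**
- The top and side cameras differ by 2–4 mm in y.
- The side-camera fit of the drive centre found no detection at the end, and its top fit was rough. The side picture shows it standing, and an earlier side fit agreed with its place.
- The short blank's fit came out about 2 mm off its first value, which is within the noise of the fit.
- While I turned the tool toward the board, the last joint ran up to its range limit, so the tool ended tilted and off its commanded spot. I levelled it before going near the drill block; nothing was touched.

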